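# Put three swapped jar lids back on their own jars

### The job

The lids of the round, the square and the oval jar have ended up on the wrong jars: put every lid on its own jar, fully home in the mouth so that its plate lies flat on the rim. Their undersides are freshly waxed, so no lid may touch the tablecloth at any time; the bare plaster bat is the place to rest one meanwhile. Leave the jars standing where they are, and do not shove the mug, the glaze pot or the timer.

Things in the scene. Friction and masses are not known exactly. Their poses are not given: they have to be found in the camera images.
- jar_round: Round lidded jar without its own lid on: outside 110 mm across, mouth 96 mm across, rim 80 mm above its origin. Loose, about 0.7 to 1 kg, walls 7 mm. Origin: centre of its underside, z up. With its own lid home, the lid's origin is 68 mm above the jar's origin, same axis.
- jar_square: Square jar: outside 92 mm, mouth 78 mm square with corners rounded at 5.5 mm (sides along its x and y), rim 90 mm above its origin. Loose, about 0.7 to 1 kg, walls 7 mm. Origin: centre of its underside, z up. With its own lid home, the lid's origin is 78 mm above the jar's origin, sides parallel (any quarter turn).
- jar_oval: Oblong jar with half-round ends: outside 72 mm (its x) by 138 mm (its y), mouth 58 by 124 mm, rim 66 mm above its origin. Loose, about 0.7 to 1 kg, walls 7 mm. Origin: centre of its underside, z up. With its own lid home, the lid's origin is 54 mm above the jar's origin, long sides parallel (any half turn).
- lid_round: Round lid: cover plate 108 mm across, tenon 91 mm across, round knob 24 mm across on the middle. Origin: centre of its tenon's underside, z up. Upwards: tenon 12 mm (foot narrowed 3 mm a side), plate 9 mm, knob 26 mm. 2.5 mm play all round in its own jar's mouth, too big for the others. 0.12 to 0.22 kg. Starts lying on a wrong jar's rim.
- lid_square: Square lid: plate 90 mm, tenon 73 mm square, sides along its x and y; square knob 24 by 24 mm, faces parallel to the sides. Origin: centre of its tenon's underside, z up. Upwards: tenon 12 mm (foot narrowed 3 mm a side), plate 9 mm, knob 26 mm. 2.5 mm play all round in its own jar's mouth, too big for the others. 0.12 to 0.22 kg. Starts lying on a wrong jar's rim.
- lid_oval: Oblong lid, half-round ends: plate 70 mm (x) by 136 mm (y), tenon 53 by 119 mm; bar knob 18 mm (x) by 62 mm (y). Origin: centre of its tenon's underside, z up. Upwards: tenon 12 mm (foot narrowed 3 mm a side), plate 9 mm, knob 26 mm. 2.5 mm play all round in its own jar's mouth, too big for the others. 0.12 to 0.22 kg. Starts lying on a wrong jar's rim.
- bat: Round white plaster bat, 180 mm across, 22 mm thick, lying fixed on the table with nothing on it. Origin: centre of its underside; top face 22 mm above.
- mug: Bystander: mug with green spots, 78 mm across, 93 mm high, handle to one side; origin on its underside. Beyond the pail.
- glaze_pot: Bystander: small white pot with a blue press lid, 71 mm across, 76 mm high; origin at the centre of its underside. Far right, by the black carton.
- timer: Bystander: cream clockwork timer with a black knob, 68 mm across, 61 mm high; origin at the centre of its underside. Far left. (The pail itself is fixed in the middle of the table, with its bail it spans x 0.42 to 0.65, y -0.10 to 0.15, and is 188 mm high.)
Mind the look-alikes: they are no part of the job. What is shaped like the lid_round but green is not meant.

How it is judged (in metres and radians):
At the end, for the whole second after the job is handed in: Each of the three lids sits in the mouth of its own jar: centred within 7 mm, plate within 3 mm of the rim, level within 0.08 rad, at rest and let go; each jar is upright and within 50 mm of where it stood (horizontal distance between lid_round and jar_round below 0.007 m and z of lid_round in the frame of jar_round between 0.064 and 0.071 m and angle between each of lid_round, jar_round, lid_square, jar_square, lid_oval, jar_oval's own z axis and vertical below 0.08 rad and linear speed of each of lid_round, jar_round, lid_square, jar_square, lid_oval, jar_oval below 0.02 m/s and distance of each of jar_round, jar_square, jar_oval from where it was at the start of the episode below 0.05 m and horizontal distance between lid_square and jar_square below 0.007 m and z of lid_square in the frame of jar_square between 0.074 and 0.081 m and horizontal distance between lid_oval and jar_oval below 0.007 m and z of lid_oval in the frame of jar_oval between 0.05 and 0.057 m); the robot touches nothing.
It fails at once if a lid touches the tablecloth (or falls) (height (world z) of any of lid_round, lid_square, lid_oval below 0.01 m).
It fails at once if a jar is knocked over (angle between any of jar_round, jar_square, jar_oval's own z axis and vertical above 0.4 rad).
It fails at once if the mug, the glaze pot or the timer is pushed away by more than 30 mm (distance of any of mug, glaze_pot, timer from where it was at the start of the episode above 0.03 m).
It also fails if it takes over 136 s, if anything falls off the work surface, if the arm or the gripper's body presses on something with over 40 N, if the wrist force passes 120 N, or if a joint passes its speed limit or range.

### The arm

A 6-joint arm with a two-finger parallel gripper is mounted at the origin on the work surface; the furniture and walls round the work are solid. World frame = base frame: x ahead of the robot, y to its left, z up, the work surface at z = 0. Lengths are in mm, angles in degrees, forces in N, time in s.
With the tool pointing down it reaches from about 350 to 850 mm from the base axis. Payload 8.1 kg.
Tool frame: the origin (TCP) lies midway between the tips of the shut fingers; the grasp point (between the pads) lies 19 mm behind it; z points along the fingers, y is the line along which they close (so a half turn about z gives the same grasp; the last joint's range is limited). The gripper opens to 85 mm and grips with 20 to 120 N. Pads are 22 mm wide; open, the fingers measure 114 mm over their backs; the gripper's body (76 mm by 85 mm) begins 54 mm behind the grasp point. The pads swing forward as they close: fully open they stand 13 mm farther back than shut.
Start: joints at [68.388, 7.471, 85.268, -0, 87.261, -4.893], TCP at [172.584, 574.648, 209.992] pointing down, gripper open.
Joint ranges: [-169.43, 169.43], [-51.17, 129.36], [1.28, 143.12], [-76.62, 256.62], [0, 156.53], [-152.29, 152.29]. Speed limits (degrees/s): [136.94, 136.94, 159.86, 180, 180, 180].

### API

Orientations are given as [roll, pitch, yaw] about the fixed x, y, z axes, in that order (R = Rz(yaw) Ry(pitch) Rx(roll)).
In Python, from bench import r, optics, workorder gives the robot as it stands.
- The arm moves only by the tool jog_arm, called after "Emit:" as name(argument=value, ...), one argument or row to a line, values as JSON. Schema: {"type":"object","properties":{"motion":{"type":"array","items":{"type":"array","prefixItems":[{"type":"array","items":{"type":"number"},"minItems":3,"maxItems":3},{"type":"array","items":{"type":"number"},"minItems":3,"maxItems":3},{"type":"number"}],"minItems":3,"maxItems":3},"minItems":1,"maxItems":8},"grip_force":{"type":"number"},"only":{"type":"string"},"quiet":{"type":"boolean"},"lines":{"type":"string"}},"required":["motion"],"additionalProperties":false}. motion is a list of rows, 1 to 8 of them, each written [[rx, ry, rz], [dx, dy, dz], opening]: a rotation vector rx, ry, rz in parts of the range, where 1.0 means 60 degrees, then dx, dy, dz in a scale on which 1.0 is 750 mm, then the finger opening in mm; each row is the pose to reach, as a shift and turn from the pose commanded when the call began, along the tool's axes at that moment; what a row does not reach only later rows make up. A row lasts 1/8 s, in which the tool goes at most 62.5 mm and 10.7 degrees, less where a joint would pass 70% of its speed; a pose out of reach is approached as far as the arm can. The fingers move at their own pace and stop on an object; grip_force is the grip in N (left out, the last holds). Time passes only in rows, so rows that do not move let the fingers close. The tool returns the time, the measured TCP pose, the force, the opening and the grip force at its end. only (a regular expression) keeps the lines of the reply that match it, lines (a string "A,B") keeps lines A to B, and quiet returns only ok. Input that does not fit is refused with a message, and nothing moves.
- r.sense(): the state, without advancing time (a new reading comes with each control period).
- optics.snapshot(name): name is "side" or "top" or "wrist"; returns a dict with "pixels" (400x640x3 uint8, blue, green, red), "fx", "fy", "cx", "cy" (pixels), "pose" (4x4, takes a point from camera to world coordinates). Camera axes: x right, y up, looking along -z (the intrinsics and any distortion apply to the point x, -y, -z); pixel columns grow to the right and rows downward; lengths in mm; the calibration is good to about 2 mm. A picture is of the moment at which its call begins. There is no depth.
- workorder.hand_in(): hands the job in; it is judged then, once.
The state is a dict: "time": time; "joint_pos": joint angles; "qd": joint speeds; "joint_efforts": joint torques, N m; "tool_pos": TCP position; "tcp_rot": TCP orientation; "ft_force": force on the tool from outside, world axes, zero at the start; "wrist_torque": the same for the moment, N m; "finger_gap": finger opening in mm; "grip_force": force on a finger pad.
Only numpy, scipy, OpenCV 4.12 (cv2) and the standard library are available. Lean on these libraries where they do the work, as an engineer would, in place of code of your own. Each camera call takes 0.05 s, during which the arm holds its last target. There are 200 camera calls.

## Working session

There is one attempt and no reset: what is moved stays moved. The work goes in short steps, Python scripts to look and compute and a tool call to move; the robot and the scene stay as the last step left them, time stands still between calls to the robot, and variables do not carry over. Pictures are saved under pics/ and viewed, at most 14 in all, crops included, and the job is handed in when it is done.

```bash
mkdir -p pics; ls; python3 - <<'E'
from bench import r,optics
import cv2,numpy as np
for n in("top","side"):
    s=optics.snapshot(n); cv2.imwrite(f"pics/{n}0.png",s["pixels"]); print(n,{k:(v if k!="pose" else np.round(v,3).tolist()) for k,v in s.items() if k!="pixels"})
print(r.sense())
E
```

```text
pics
top {'fx': 411.82961183479614, 'fy': 411.82961183479614, 'cx': 314.85816693168806, 'cy': 192.8953301766677, 'pose': [[0.003, 0.997, -0.076, 461.516], [-1.0, 0.004, 0.007, 23.109], [0.008, 0.076, 0.997, 1546.351], [0.0, 0.0, 0.0, 1.0]]}
side {'fx': 506.61900216386897, 'fy': 506.61900216386897, 'cx': 324.3520087463233, 'cy': 200.97552231180794, 'pose': [[0.793, 0.327, -0.514, -281.16], [-0.609, 0.402, -0.684, -1143.31], [-0.017, 0.855, 0.518, 954.426], [0.0, 0.0, 0.0, 1.0]]}
{'time': 0.1, 'joint_pos': array([ 6.83874158e+01,  7.51145967e+00,  8.53222904e+01, -8.47109517e-04,
        8.72610734e+01, -4.89317308e+00]), 'qd': array([-0.10030218, -0.04957093, -0.16640709, -0.01587816,  0.04994323,
       -0.04022815]), 'joint_efforts': array([ 1.08056352e-03, -5.70958006e+01, -5.01940298e+01, -2.43774530e-04,
        8.21142050e-03, -1.94822377e-05]), 'tool_pos': array([172.40372135, 574.15359926, 209.04946003]), 'tcp_rot': array([-1.79905450e+02, -7.24527996e-03,  1.63280624e+02]), 'ft_force': array([ 0.34762534, -0.46905896,  0.98315938]), 'wrist_torque': array([ 0.01721922,  0.03844908, -0.00430168]), 'grip_force': 0.0, 'finger_gap': 85.22787185828727}
```

View pics/top0.png

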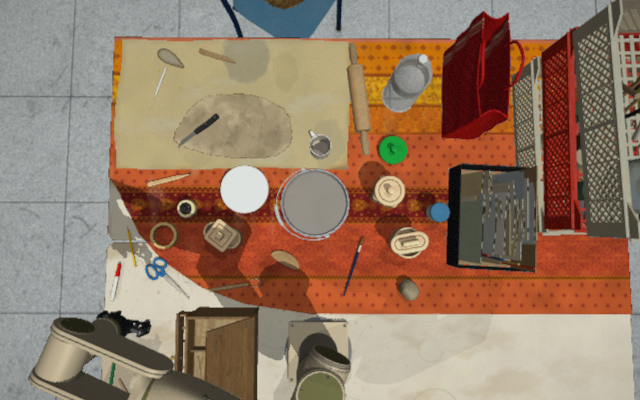

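View pics/side0.png

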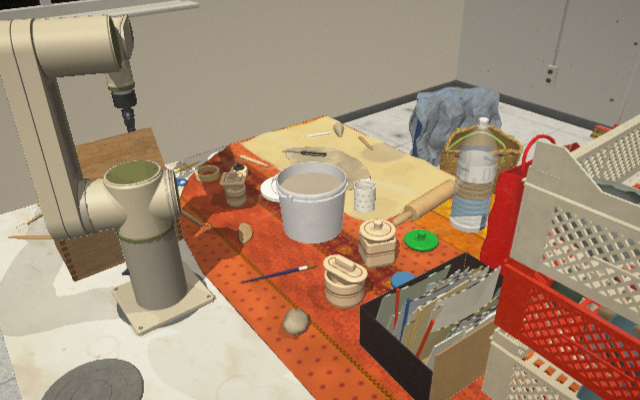

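The top view shows three stacks: a square lid at about (222,235) beside the bat (244,190), a round-knobbed lid at (389,191), and an oval lid at (409,242). The green round lid at (393,150) is the look-alike, lying on the table. The pail is at (313,203). I'll enlarge the stacks to check the pairings.

```bash
python3 - <<'E'
import cv2,numpy as np
t=cv2.imread("pics/top0.png");s=cv2.imread("pics/side0.png")
f=lambda i,x,y,w=66,h=66,k=6:cv2.resize(i[y-h//2:y+h//2,x-w//2:x+w//2],(396,297) if 0 else (390,290),interpolation=cv2.INTER_CUBIC)
c=lambda i,x,y:cv2.resize(i[y-32:y+32,x-43:x+43],(400,298),interpolation=cv2.INTER_CUBIC)
cv2.imwrite("pics/c1.png",np.vstack([np.hstack([c(t,222,235),c(t,389,191)]),np.hstack([c(t,409,242),c(s,235,185)])]))
E
```

```text
(no output)
```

View pics/c1.png

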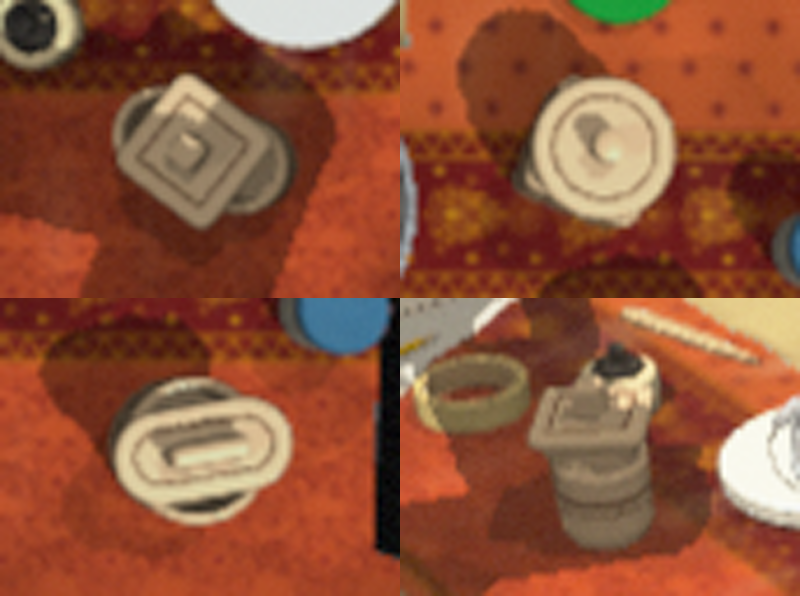

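The crop confirms it: the square lid is on the oval jar, the round lid (clay-coloured, not the green one) is on the square jar, and the oval lid is on the round jar. Order: square lid to the bat, then oval, then round, then square from the bat to its own jar.

```bash
cat > h.py <<'E'
from bench import r,optics
import cv2,numpy as np
from scipy.spatial.transform import Rotation as Ro
def cast(s,uv,z):
    uv=np.atleast_2d(np.asarray(uv,float)); P=np.array(s["pose"])
    d=np.c_[(uv[:,0]-s["cx"])/s["fx"],-(uv[:,1]-s["cy"])/s["fy"],-np.ones(len(uv))]@P[:3,:3].T
    c=P[:3,3]; return c+d*((z-c[2])/d[:,2])[:,None]
def proj(s,X):
    P=np.array(s["pose"]); q=(np.atleast_2d(X)-P[:3,3])@P[:3,:3]
    return np.c_[s["cx"]+s["fx"]*q[:,0]/-q[:,2], s["cy"]-s["fy"]*q[:,1]/-q[:,2]]
def toolrel(x):  # world point -> shift in tool axes from measured TCP
    st=r.sense(); R=Ro.from_euler("xyz",st["tcp_rot"],degrees=True)
    return np.round(R.inv().apply(np.asarray(x)-st["tool_pos"]),1)
def snap(n,f):
    s=optics.snapshot(n); cv2.imwrite(f"pics/{f}.png",s["pixels"]); np.save(f"pics/{f}.npy",s,allow_pickle=True); return s
E
python3 - <<'E'
from h import *
s=snap("top","top1")
for n,p,z in(("sq",(219.9,235.3),87),("rd",(389.7,190.8),111),("ov",(409.4,242.3),101),("bat",(244,190),22),("timer",(187,209),50),("pot",(439,212),76),("green",(393,150),20)):
    X=cast(s,p,z)[0]; print(n,X.round(1),np.hypot(*X[:2]).round(),toolrel([X[0],X[1],300]))
w=snap("wrist","w0"); st=r.sense()
R=Ro.from_euler("xyz",st["tcp_rot"],degrees=True).as_matrix()
print(st["tool_pos"],R.round(2).tolist()); P=np.array(w["pose"])
print("cam in tool",(R.T@(P[:3,3]-st["tool_pos"])).round(1),(R.T@P[:3,:3]).round(2).tolist(),w["fx"],w["cx"],w["cy"])
E
```

```text
sq [421.9 346.3  87. ] 546.0 [-304.5 -146.7  -90.6]
rd [ 579.4 -249.4  111. ] 631.0 [-626.7 -671.9  -89.9]
ov [ 400.  -318.3  101. ] 511.0 [-474.7 -789.5  -89.7]
bat [587.6 274.9  22. ] 649.0 [-483.7 -167.4  -90.6]
timer [515.3 475.5  50. ] 701.0 [-356.8    4.   -90.8]
pot [ 506.9 -431.8   76. ] 666.0 [-609.7 -867.4  -89.7]
green [ 740.6 -280.7   20. ] 792.0 [-790.  -655.5  -90. ]
[172.43662906 574.2998766  209.3189858 ] [[-0.96, 0.29, -0.0], [0.29, 0.96, -0.0], [0.0, -0.0, -1.0]]
cam in tool [  83.8   -0.4 -163.7] [[-0.0, 0.95, 0.33], [1.0, 0.0, 0.0], [-0.0, 0.33, -0.95]] 328.346210743629 315.21449403723244 196.30998302409574
```

The rows are not in the units I measure in: shifts go in shares of 750 mm and turns go in shares of 60 degrees. I convert before sending: -304 mm / 750 = -0.4053, -250 mm / 750 = -0.3333.

Emit:
jog_arm(
  motion=[
    [[0,0,0],[-0.0667,-0.0333,-0.0533],50],
    [[0,0,0],[-0.1333,-0.0667,-0.0533],50],
    [[0,0,0],[-0.2,-0.1,-0.0533],50],
    [[0,0,0],[-0.2667,-0.1333,-0.0533],50],
    [[0,0,0],[-0.3333,-0.1667,-0.0533],50],
    [[0,0,0],[-0.4,-0.1933,-0.0533],50],
    [[0,0,0],[-0.4053,-0.1947,-0.0533],50],
    [[0,0,0],[-0.4053,-0.1947,-0.0533],50],
  ],
  grip_force=40,
)

```text
time: 1.2
tool_pos: [421.6, 347.3, 249.7]
tcp_rot: [-180.0, -0.0, 163.2]
ft_force: [-1.1, -0.2, 1.0]
finger_gap: 50.3
grip_force: 0.0
```

```bash
python3 -c "
from h import *
snap('wrist','w1'); print(r.sense()['tool_pos'],r.sense()['tcp_rot'],r.sense()['joint_pos'])"
```

```text
[421.11416481 347.84820673 249.79856114] [-1.79995656e+02 -4.03154949e-02  1.63292418e+02] [ 3.41583781e+01 -1.62879211e+00  9.05481797e+01  2.85355577e-02
  9.11094261e+01 -3.91334961e+01]
```

View pics/w1.png

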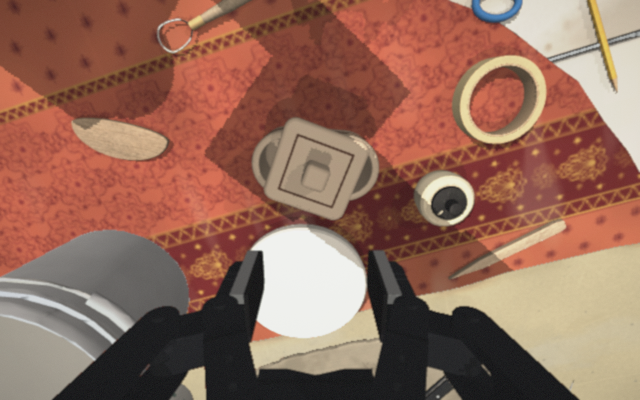

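The wrist view shows the square lid's plate centred near (318,168), with the oval jar's ends showing at (258,160) and (373,170). The bat is at (308,280). I'll take the lid corners and jar ends from an enlarged crop.

```bash
python3 - <<'E'
import cv2
i=cv2.imread("pics/w1.png")[95:245,220:420]
cv2.imwrite("pics/c2.png",cv2.resize(i,(800,600),interpolation=cv2.INTER_CUBIC))
E
```

```text
(no output)
```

View pics/c2.png

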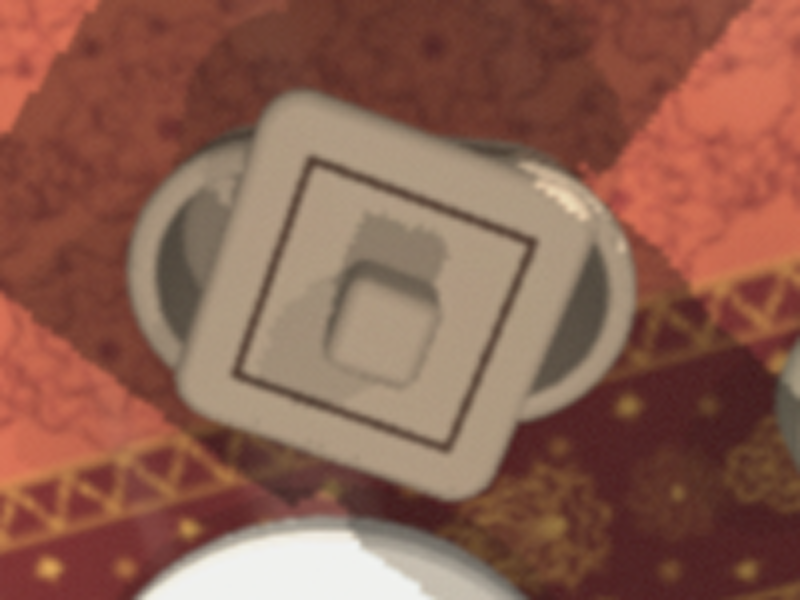

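The inscribed square's corners are at crop (312,158), (536,241), (448,450) and (236,373). The oval rim spans crop (130,270) to (635,290).

```bash
python3 - <<'E'
from h import *
s=np.load("pics/w1.npy",allow_pickle=True).item()
q=np.array([(312,158),(536,241),(448,450),(236,373)])/4+[220,95]
X=cast(s,q,87); c=X.mean(0); e=np.diff(np.r_[X,X[:1]],axis=0)
print(c.round(1),np.linalg.norm(e,axis=1).round(1),np.degrees(np.arctan2(e[:,1],e[:,0])).round(1))
k=np.array([(335,282),(425,282),(440,315),(412,385),(330,355)])/4+[220,95]
print("knob",cast(s,k.mean(0),113).round(1))
o=np.array([(130,270),(635,290)])/4+[220,95]; print("oval ends",cast(s,o,66).round(1))
tp=snap("top","t2")
print("rel",toolrel([c[0],c[1],200]))
# bat from wrist white mask & top
for nm,sz in(("top",tp),):
    h=cv2.cvtColor(sz["pixels"],cv2.COLOR_BGR2HSV); m=((h[...,1]<40)&(h[...,2]>190)).astype(np.uint8)
    n,l,st,ce=cv2.connectedComponentsWithStats(m); L=l[185,248]; print(nm,st[L],ce[L],cast(sz,ce[L],22).round(1))
E
```

```text
[423.8 346.8  87. ] [59.8 60.2 59.6 59.4] [  52.8  -37.5 -128.   142.7]
knob [[421.1 348.9 113. ]]
oval ends [[398.9 283.   66. ]
 [443.9 412.3  66. ]]
rel [-3.2 -0.4 49.9]
top [ 221  165   47   48 1686] [244.68090154 188.30901542] [[593.9 272.5  22. ]]
```

To row units: 115 mm / 750 = 0.1533, 100 mm / 750 = 0.1333, 20.8 degrees / 60 = 0.3467.

Emit:
jog_arm(
  motion=[
    [[0,0,0.1667],[-0.004,0,0.04],50],
    [[0,0,0.3467],[-0.004,0,0.08],50],
    [[0,0,0.3467],[-0.004,0,0.1333],50],
    [[0,0,0.3467],[-0.004,0,0.1533],50],
    [[0,0,0.3467],[-0.004,0,0.1533],50],
    [[0,0,0.3467],[-0.004,0,0.1533],50],
  ],
  grip_force=40,
)

```text
time: 2.05
tool_pos: [425.3, 347.5, 136.9]
tcp_rot: [179.9, 0.0, 142.5]
ft_force: [0.5, 0.1, 0.1]
finger_gap: 50.0
grip_force: 0.0
```

```bash
python3 -c "
from h import *
print(r.sense()['tool_pos'],r.sense()['tcp_rot'],toolrel([423.8,346.8,91]))"
```

```text
[425.32147961 347.46460378 136.94954036] [1.79855722e+02 4.64934693e-02 1.42525791e+02] [ 0.8 -1.6 45.9]
```

To row units: 45.5 mm / 750 = 0.0607, -1.5 mm / 750 = -0.002.

Emit:
jog_arm(
  motion=[
    [[0,0,0],[0.0013,-0.002,0.02],50],
    [[0,0,0],[0.0013,-0.002,0.04],50],
    [[0,0,0],[0.0013,-0.002,0.0533],50],
    [[0,0,0],[0.0013,-0.002,0.06],50],
    [[0,0,0],[0.0013,-0.002,0.0607],20],
    [[0,0,0],[0.0013,-0.002,0.0607],20],
    [[0,0,0],[0.0013,-0.002,0.0607],20],
    [[0,0,0],[0.0013,-0.002,0.0607],20],
  ],
  grip_force=40,
)

```text
time: 3.05
tool_pos: [423.1, 346.0, 89.8]
tcp_rot: [180.0, 0.0, 142.5]
ft_force: [-0.1, 0.7, -1.2]
finger_gap: 21.5
grip_force: 39.3
```

Emit:
jog_arm(
  motion=[
    [[0,0,0],[0,0,0],20],
    [[0,0,0],[0,0,-0.0133],20],
    [[0,0,0],[0,0,-0.04],20],
    [[0,0,0],[0,0,-0.08],20],
    [[0,0,0],[0,0,-0.1067],20],
    [[0,0,0],[0,0,-0.1067],20],
  ],
)

```text
time: 3.8
tool_pos: [424.3, 346.9, 172.5]
tcp_rot: [179.7, 0.1, 142.5]
ft_force: [0.3, -0.2, -2.2]
finger_gap: 21.5
grip_force: 39.3
```

```bash
python3 -c "
from h import *
snap('wrist','w3');s=snap('side','s3')
print(r.sense()['tool_pos'],r.sense()['tcp_rot'],toolrel([593,272.5,200]))"
```

```text
[422.76735908 345.83852261 169.17622691] [-1.79990228e+02 -1.97675718e-03  1.42484477e+02] [-179.7   45.5  -30.8]
```

View pics/w3.png

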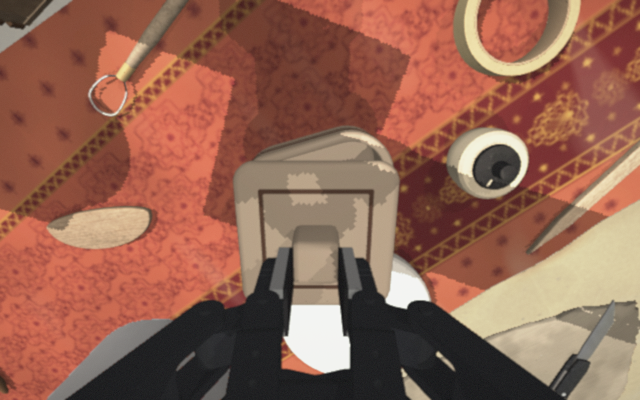

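The square lid is in the grip and level, with its inscribed line at (263–373,190). Now to the bat.

To row units: -174 mm / 750 = -0.232, -155 mm / 750 = -0.2067.

Emit:
jog_arm(
  motion=[
    [[0,0,0],[-0.04,0.012,0],20],
    [[0,0,0],[-0.1,0.0293,0],20],
    [[0,0,0],[-0.16,0.0467,0],20],
    [[0,0,0],[-0.2067,0.06,0.0133],20],
    [[0,0,0],[-0.232,0.068,0.0533],20],
    [[0,0,0],[-0.232,0.068,0.1067],20],
    [[0,0,0],[-0.232,0.068,0.14],20],
    [[0,0,0],[-0.232,0.068,0.14],20],
  ],
)

```text
time: 4.9
tool_pos: [588.5, 279.0, 59.4]
tcp_rot: [-179.6, -0.3, 142.5]
ft_force: [0.1, -0.2, -1.5]
finger_gap: 21.5
grip_force: 39.4
```

```bash
python3 -c "
from h import *
print(r.sense()['tool_pos'],r.sense()['tcp_rot'])"
```

```text
[588.51506322 278.97061111  59.44703375] [-179.57393888   -0.26142478  142.46878397]
```

To row units: 17 mm / 750 = 0.0227, 15 mm / 750 = 0.02.

Emit:
jog_arm(
  motion=[
    [[0,0,0],[0,0,0],20],
    [[0,0,0],[0,0,0.008],20],
    [[0,0,0],[0,0,0.0133],20],
    [[0,0,0],[0,0,0.0173],20],
    [[0,0,0],[0,0,0.02],20],
    [[0,0,0],[0,0,0.0227],20],
    [[0,0,0],[0,0,0.0227],20],
    [[0,0,0],[0,0,0.0227],20],
  ],
)

```text
time: 5.9
tool_pos: [592.1, 280.4, 47.6]
tcp_rot: [180.0, 0.0, 142.5]
ft_force: [-0.5, 0.0, -1.6]
finger_gap: 21.5
grip_force: 39.4
```

To row units: 2.5 mm / 750 = 0.0033, 2 mm / 750 = 0.0027.

Emit:
jog_arm(
  motion=[
    [[0,0,0],[0,0,0.0013],20],
    [[0,0,0],[0,0,0.002],20],
    [[0,0,0],[0,0,0.0027],20],
    [[0,0,0],[0,0,0.0033],20],
    [[0,0,0],[0,0,0.0033],20],
    [[0,0,0],[0,0,0.0033],20],
  ],
)

```text
time: 6.65
tool_pos: [592.2, 280.7, 45.6]
tcp_rot: [180.0, 0.0, 142.5]
ft_force: [-1.8, 2.5, 4.6]
finger_gap: 21.5
grip_force: 40.5
```

To row units: -200 mm / 750 = -0.2667, -140 mm / 750 = -0.1867.

Emit:
jog_arm(
  motion=[
    [[0,0,0],[0,0,0],50],
    [[0,0,0],[0,0,0],50],
    [[0,0,0],[0,0,0],50],
    [[0,0,0],[0,0,-0.04],50],
    [[0,0,0],[0,0,-0.1067],50],
    [[0,0,0],[0,0,-0.1867],50],
    [[0,0,0],[0,0,-0.2667],50],
    [[0,0,0],[0,0,-0.2667],50],
  ],
)

```text
time: 7.65
tool_pos: [595.2, 281.6, 253.1]
tcp_rot: [179.4, 0.4, 142.5]
ft_force: [-1.0, -0.5, -0.9]
finger_gap: 49.7
grip_force: 0.0
```

```bash
python3 - <<'E'
from h import *
s=snap("wrist","w4"); print(r.sense()["tool_pos"],r.sense()["finger_gap"])
print(proj(s,[[592,280,43],[421.4,347.7,66]]).round())
print(toolrel([421.4,347.7,250]))
E
```

```text
[593.78610396 280.99490963 249.00092503] 50.0814208353913
[[311. 157.]
 [255. -27.]]
[177.3 -52.1  -2. ]
```

To row units: 175 mm / 750 = 0.2333, 165 mm / 750 = 0.22.

Emit:
jog_arm(
  motion=[
    [[0,0,0],[0.08,-0.024,0],50],
    [[0,0,0],[0.16,-0.0467,0],50],
    [[0,0,0],[0.22,-0.0653,0],50],
    [[0,0,0],[0.2333,-0.0693,0],50],
    [[0,0,0],[0.2333,-0.0693,0],50],
    [[0,0,0],[0.2333,-0.0693,0],50],
  ],
)

```text
time: 8.45
tool_pos: [422.4, 345.1, 244.3]
tcp_rot: [-179.9, 0.0, 142.4]
ft_force: [0.0, -0.4, 0.2]
finger_gap: 50.0
grip_force: 0.0
```

```bash
python3 - <<'E'
from h import *
s=snap("wrist","w5"); print(r.sense()["tool_pos"])
a=cv2.imread("pics/w4.png")[80:230,210:410];b=s["pixels"][80:230,210:410]
cv2.imwrite("pics/c4.png",np.hstack([cv2.resize(k,(400,300),interpolation=cv2.INTER_CUBIC) for k in(a,b)]))
E
```

```text
[422.5353222  345.04048658 244.42165854]
```

View pics/c4.png

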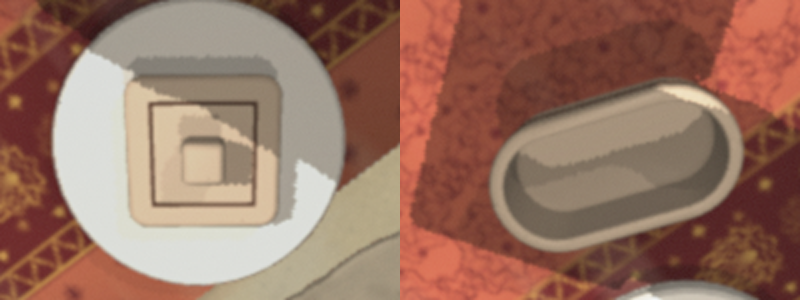

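Left crop: the square lid lies flat on the bat, with line corners at crop (150,103), (257,103), (256,206) and (152,206). Right crop: the empty oval jar, rim from about (490,190) to (742,130).

```bash
cat >> h.py <<'E'
def mask(s,uv,hi=135):
    # clay (low saturation) blob holding pixel uv
    h=cv2.cvtColor(s["pixels"],cv2.COLOR_BGR2HSV); m=((h[...,1]<hi)).astype(np.uint8)
    m=cv2.morphologyEx(m,cv2.MORPH_OPEN,np.ones((3,3),np.uint8))
    l=cv2.connectedComponents(m)[1]; m=(l==l[int(uv[1]),int(uv[0])]).astype(np.uint8)
    return max(cv2.findContours(m,cv2.RETR_EXTERNAL,cv2.CHAIN_APPROX_NONE)[0],key=len)[:,0].astype(float)
E
python3 - <<'E'
from h import *
s4=np.load("pics/w4.npy",allow_pickle=True).item();s=np.load("pics/w5.npy",allow_pickle=True).item()
X=cast(s4,np.array([(150,103),(257,103),(256,206),(152,206)])/2+[210,80],43);e=np.diff(X,axis=0)
print("sqlid",X.mean(0).round(1),np.linalg.norm(e,axis=1).round(1),np.degrees(np.arctan2(e[:,1],e[:,0])).round(1))
for hi in(110,135):
    c=mask(s,(318,212),hi); 
    c=c+.0; X=cast(s,c,66)[:,:2]
    (cx,cy),wh,a=cv2.minAreaRect(X.astype(np.float32)); print(hi,len(c),c.min(0),c.max(0),(cx,cy),wh,a)
    # clean side analysis
    ax=np.radians(a if wh[0]>wh[1] else a+90); 
    for d in(ax,ax+np.pi/2):
        u=np.array([np.cos(d),np.sin(d)]); t=X@u; print(np.degrees(d).round(1),u.round(3),t.min().round(1),t.max().round(1))
P=np.array(s["pose"]);print(P[:3,3])
E
```

```text
sqlid [593.4 280.5  43. ] [60.3 60.7 61.8] [  52.3  -36.8 -127.8]
110 2330 [0. 0.] [639. 399.] (439.414794921875, 267.8619079589844) (795.2158813476562, 451.65716552734375) 59.61627960205078
59.6 [0.506 0.863] 55.7 850.9
149.6 [-0.863  0.506] -469.4 -17.8
135 2743 [23. 49.] [639. 399.] (521.9573974609375, 294.6669006347656) (861.6284790039062, 448.31964111328125) 52.41115951538086
52.4 [0.61  0.792] 121.1 982.7
142.4 [-0.792  0.61 ] -458.0 -9.7
[356.00163301 396.07217205 408.12688365]
```

```bash
cat >> h.py <<'E'
def blob(s,box,hi,lo=0):
    x0,y0,x1,y1=box; h=cv2.cvtColor(cv2.GaussianBlur(s["pixels"],(3,3),0),cv2.COLOR_BGR2HSV)[y0:y1,x0:x1]
    m=((h[...,1]<hi)&(h[...,1]>=lo)).astype(np.uint8); m=cv2.morphologyEx(m,cv2.MORPH_OPEN,np.ones((3,3),np.uint8))
    c=max(cv2.findContours(m,cv2.RETR_EXTERNAL,cv2.CHAIN_APPROX_NONE)[0],key=cv2.contourArea)
    return c[:,0]+np.array([x0,y0],float)
E
python3 - <<'E'
from h import *
s=np.load("pics/w5.npy",allow_pickle=True).item()
for hi in(90,110,125,140):
    c=blob(s,(245,105,395,212),hi); X=cast(s,c,66)[:,:2]
    (cx,cy),wh,a=cv2.minAreaRect(X.astype(np.float32)); print(hi,c.min(0),c.max(0),np.round((cx,cy,*wh,a),1))
    d=np.radians(a if wh[0]>wh[1] else a+90);u=np.array([np.cos(d),np.sin(d)]);v=np.array([-u[1],u[0]]);t=X@v;l=X@u
    cam=np.array(s["pose"])[:2,3]@v; print(t.min().round(1),t.max().round(1),cam.round(1),l.min().round(1),l.max().round(1), u.round(3))
E
```

```text
90 [255. 119.] [381. 205.] [421.2 347.3 137.5  78.   68.1]
-300.0 -222.0 -182.3 410.7 548.2 [0.373 0.928]
110 [254. 119.] [381. 205.] [421.4 347.1 138.8  80.2  68.1]
-301.3 -221.1 -182.2 410.1 548.8 [0.374 0.928]
125 [254. 118.] [382. 211.] [428.9 344.3 139.8  97.4  67.9]
-316.2 -218.8 -180.5 410.6 550.5 [0.377 0.926]
140 [253. 111.] [382. 211.] [423.2 346.8 137.  106.6  48. ]
-135.8 -29.3 0.3 472.3 609.4 [0.669 0.743]
```

```bash
cat >> h.py <<'E'
from scipy.optimize import least_squares
def stad(X,x0,w,L,cam,drop=0.15):
    # stadium fit (width w, length L) to edge points, only those facing away from camera; p=x,y,yaw of long axis
    def res(p,X):
        u=np.array([np.cos(p[2]),np.sin(p[2])]);d=X-p[:2];a=np.clip(d@u,-(L-w)/2,(L-w)/2)
        return np.linalg.norm(d-a[:,None]*u,axis=1)-w/2
    p=np.array(x0,float)
    for k in range(4):
        u=np.array([np.cos(p[2]),np.sin(p[2])]);d=X-p[:2];a=np.clip(d@u,-(L-w)/2,(L-w)/2);n=d-a[:,None]*u;n/=np.linalg.norm(n,axis=1)[:,None]
        f=((cam-X)/np.linalg.norm(cam-X,axis=1)[:,None]*n).sum(1)<-drop
        p=least_squares(res,p,args=(X[f],),loss="soft_l1").x
    return p,f.sum(),np.sqrt(np.mean(res(p,X[f])**2))
E
python3 - <<'E'
from h import *
s=np.load("pics/w5.npy",allow_pickle=True).item();cam=np.array(s["pose"])[:2,3]
for hi in(90,110):
    X=cast(s,blob(s,(245,105,395,212),hi),66)[:,:2]
    for dr in(.1,.4):
        p,n,e=stad(X,(422,347,np.radians(70)),72,138,cam,dr);print(hi,p[:2].round(1),np.degrees(p[2]).round(1),n,e.round(2))
s=np.load("pics/w1.npy",allow_pickle=True).item()
E
python3 -c "
from h import *
print(toolrel([400,-318.3,250]))"
```

```text
90 [422.9 347. ] 68.6 191 0.53
90 [422.8 347.1] 68.6 171 0.49
110 [423.4 346.4] 68.2 192 0.45
110 [423.4 346.4] 68.2 171 0.46
[-386.9 -539.3   -5.1]
```

To row units: -383 mm / 750 = -0.5107, -135 mm / 750 = -0.18, 37 degrees / 60 = 0.6167.

Emit:
jog_arm(
  motion=[
    [[0,0,0],[-0.04,-0.056,-0.0267],50],
    [[0,0,0.0833],[-0.0867,-0.1213,-0.04],50],
    [[0,0,0.1667],[-0.1333,-0.1853,-0.04],50],
    [[0,0,0.25],[-0.18,-0.2507,-0.04],50],
    [[0,0,0.3333],[-0.2267,-0.316,-0.04],50],
    [[0,0,0.4167],[-0.2733,-0.3813,-0.04],50],
    [[0,0,0.5],[-0.32,-0.4453,-0.04],50],
    [[0,0,0.6167],[-0.3667,-0.5107,-0.04],50],
  ],
)

```text
time: 9.5
tool_pos: [406.1, -128.5, 275.2]
tcp_rot: [180.0, 0.0, 105.2]
ft_force: [1.0, 1.1, -0.0]
finger_gap: 49.7
grip_force: 0.0
```

Emit:
jog_arm(
  motion=[
    [[0,0,0],[0,0,0],50],
    [[0,0,0],[0,0,0],50],
  ],
)

```text
time: 9.75
tool_pos: [406.3, -126.3, 274.9]
tcp_rot: [-180.0, -0.0, 105.4]
ft_force: [-0.9, 0.2, -0.7]
finger_gap: 49.6
grip_force: 0.0
```

```bash
python3 -c "
from h import *
print(toolrel([400,-318.3,260]),r.sense()['joint_pos'])"
```

```text
[-183.4  -57.    14.8] [-2.41967276e+01 -2.13160551e+01  1.05066804e+02  1.74455340e-02
  9.62853438e+01 -3.95656992e+01]
```

To row units: -183 mm / 750 = -0.244, -165 mm / 750 = -0.22.

Emit:
jog_arm(
  motion=[
    [[0,0,0],[-0.0733,-0.0227,0.0067],50],
    [[0,0,0],[-0.1533,-0.048,0.0133],50],
    [[0,0,0],[-0.22,-0.068,0.02],50],
    [[0,0,0],[-0.244,-0.076,0.02],50],
    [[0,0,0],[-0.244,-0.076,0.02],50],
    [[0,0,0],[-0.244,-0.076,0.02],50],
  ],
)

```text
time: 10.5
tool_pos: [401.0, -315.5, 260.3]
tcp_rot: [180.0, -0.0, 105.6]
ft_force: [-0.2, 1.2, -0.1]
finger_gap: 50.0
grip_force: 0.0
```

```bash
python3 - <<'E'
from h import *
s=snap("wrist","w6"); print(r.sense()["tool_pos"])
cv2.imwrite("pics/c6.png",cv2.resize(s["pixels"][70:280,180:460],(800,600),interpolation=cv2.INTER_CUBIC))
E
```

```text
[ 400.99892486 -315.51306721  260.39203239]
```

View pics/c6.png

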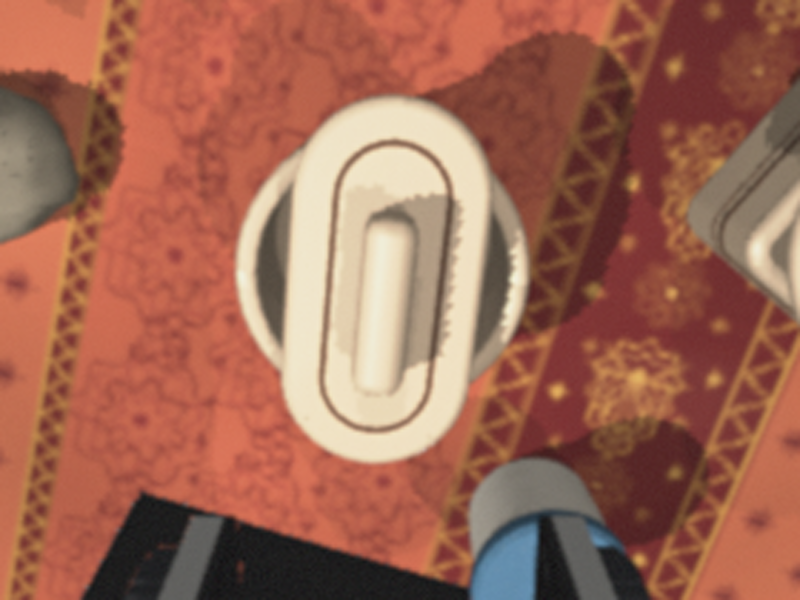

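The oval lid's inscribed line runs from crop (395,140) to (375,432), with its middle near (386,286). It lies on the round jar, whose rim shows on both sides. The fingers are visible at the bottom, and the glaze pot (blue) is near crop (540,540).

```bash
python3 - <<'E'
from h import *
s=np.load("pics/w6.npy",allow_pickle=True).item()
q=np.array([(395.5,140),(375.5,432),(397,192),(378,372)])/(800/280)+[180,70]
X=cast(s,q,101);print(X.round(1))
for a,b in((0,1),(2,3)):
    d=X[a]-X[b];print(((X[a]+X[b])/2).round(1),np.degrees(np.arctan2(d[1],d[0])).round(1),np.linalg.norm(d).round(1))
c=(X[0]+X[1])/2; print(toolrel([c[0],c[1],105]))
h=blob(s,(255,90,370,240),110); print(h.min(0),h.max(0))
# plate outline estimate in world from contour hull long ends
E
```

```text
[[ 390.1 -265.3  101. ]
 [ 411.8 -370.2  101. ]
 [ 395.3 -282.   101. ]
 [ 406.4 -347.   101. ]]
[ 401.  -317.8  101. ] 101.7 107.1
[ 400.9 -314.5  101. ] 99.7 65.9
[ -2.1  -0.7 155.4]
[262. 103.] [365. 231.]
```

To row units: 120 mm / 750 = 0.16, 100 mm / 750 = 0.1333, 4.4 degrees / 60 = 0.0733.

Emit:
jog_arm(
  motion=[
    [[0,0,0.0733],[-0.0027,-0.0013,0.0667],45],
    [[0,0,0.0733],[-0.0027,-0.0013,0.1333],45],
    [[0,0,0.0733],[-0.0027,-0.0013,0.16],45],
    [[0,0,0.0733],[-0.0027,-0.0013,0.16],45],
    [[0,0,0.0733],[-0.0027,-0.0013,0.16],45],
  ],
)

```text
time: 11.18
tool_pos: [400.9, -319.3, 141.8]
tcp_rot: [179.9, 0.1, 101.1]
ft_force: [-0.1, -0.4, 0.5]
finger_gap: 45.3
grip_force: 0.0
```

```bash
python3 -c "
from h import *
print(r.sense()['tool_pos'],r.sense()['tcp_rot'],toolrel([401,-317.8,104]))"
```

```text
[ 400.85880275 -319.27150012  141.7745535 ] [1.79917776e+02 1.10840435e-01 1.01145618e+02] [ 1.5  0.4 37.8]
```

To row units: 35.5 mm / 750 = 0.0473, 35 mm / 750 = 0.0467.

Emit:
jog_arm(
  motion=[
    [[0,0,0],[0.0013,0,0.02],45],
    [[0,0,0],[0.0013,0,0.0373],45],
    [[0,0,0],[0.0013,0,0.0467],45],
    [[0,0,0],[0.0013,0,0.0473],45],
    [[0,0,0],[0.0013,0,0.0473],12],
    [[0,0,0],[0.0013,0,0.0473],12],
    [[0,0,0],[0.0013,0,0.0473],12],
    [[0,0,0],[0.0013,0,0.0473],12],
  ],
  grip_force=40,
)

```text
time: 12.18
tool_pos: [400.1, -318.6, 105.0]
tcp_rot: [180.0, 0.1, 101.1]
ft_force: [1.1, 1.0, 2.3]
finger_gap: 14.5
grip_force: 39.5
```

Emit:
jog_arm(
  motion=[
    [[0,0,0],[0,0,0],12],
    [[0,0,0],[0,0,-0.0133],12],
    [[0,0,0],[0,0,-0.04],12],
    [[0,0,0],[0,0,-0.1],12],
    [[0,0,0],[0,0,-0.1667],12],
    [[0,0,0],[0,0,-0.2333],12],
    [[0,0,0],[0,0,-0.24],12],
    [[0,0,0],[0,0,-0.24],12],
  ],
)

```text
time: 13.18
tool_pos: [399.5, -318.3, 284.3]
tcp_rot: [-180.0, -0.0, 101.1]
ft_force: [0.0, -0.4, -2.2]
finger_gap: 14.4
grip_force: 39.2
```

```bash
python3 -c "
from h import *
print(r.sense()['tool_pos'],toolrel([423.2,346.7,280]))
s=snap('wrist','w7')"
```

```text
[ 399.48751683 -318.25771793  284.30463014] [648.  151.    4.3]
```

View pics/w7.png

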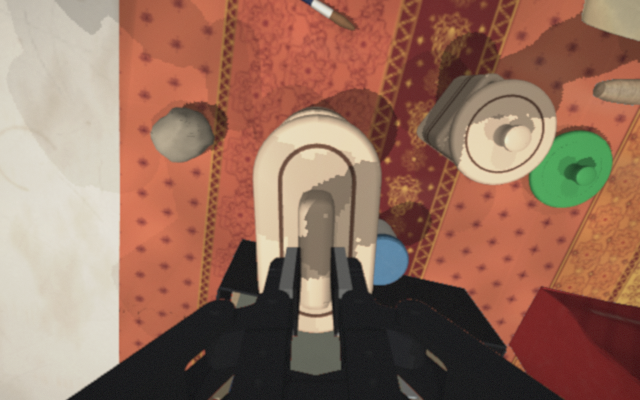

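The oval lid is held level with the bar between the fingers at (316,260), and it clears the round jar. I'll carry it over to the oval jar.

To row units: 410 mm / 750 = 0.5467, 355 mm / 750 = 0.4733, 28 degrees / 60 = 0.4667.

Emit:
jog_arm(
  motion=[
    [[0,0,0],[0.04,0.0093,0],12],
    [[0,0,0.0667],[0.1067,0.0253,0],12],
    [[0,0,0.1333],[0.18,0.0413,0],12],
    [[0,0,0.2],[0.2533,0.0587,0],12],
    [[0,0,0.2667],[0.3267,0.076,0],12],
    [[0,0,0.3333],[0.4,0.0933,0],12],
    [[0,0,0.4],[0.4733,0.1107,0],12],
    [[0,0,0.4667],[0.5467,0.128,0],12],
  ],
)

```text
time: 14.22
tool_pos: [413.7, 104.2, 282.2]
tcp_rot: [-179.8, 0.1, 72.9]
ft_force: [1.6, 0.0, -1.5]
finger_gap: 14.5
grip_force: 39.2
```

Emit:
jog_arm(
  motion=[
    [[0,0,0],[0.0533,0,0],12],
    [[0,0,0.0333],[0.12,0,0],12],
    [[0,0,0.0783],[0.18,0,0],12],
    [[0,0,0.0783],[0.22,0,0],12],
    [[0,0,0.0783],[0.24,0,0],12],
    [[0,0,0.0783],[0.24,0,0],12],
  ],
)

```text
time: 14.98
tool_pos: [466.8, 274.6, 282.9]
tcp_rot: [-179.9, 0.1, 68.4]
ft_force: [0.7, -0.5, -1.0]
finger_gap: 14.7
grip_force: 39.2
```

```bash
python3 -c "
from h import *
print(r.sense()['tool_pos'],r.sense()['tcp_rot'],toolrel([422.5,345.4,120]))"
```

```text
[466.847521   274.57338414 282.85257345] [-1.79890074e+02  1.35233603e-01  6.84334854e+01] [ 50.  -67.  162.9]
```

To row units: 170 mm / 750 = 0.2267, 165 mm / 750 = 0.22.

Emit:
jog_arm(
  motion=[
    [[0,0,0],[0.0333,-0.044,0.04],12],
    [[0,0,0],[0.0667,-0.0893,0.1067],12],
    [[0,0,0],[0.0667,-0.0893,0.1733],12],
    [[0,0,0],[0.0667,-0.0893,0.22],12],
    [[0,0,0],[0.0667,-0.0893,0.2267],12],
    [[0,0,0],[0.0667,-0.0893,0.2267],12],
    [[0,0,0],[0.0667,-0.0893,0.2267],12],
  ],
)

```text
time: 15.85
tool_pos: [425.2, 346.4, 117.0]
tcp_rot: [179.9, -0.2, 68.3]
ft_force: [-0.2, 0.3, -1.8]
finger_gap: 14.5
grip_force: 39.3
```

```bash
python3 -c "
from h import *
print(r.sense()['tool_pos'],r.sense()['tcp_rot'],toolrel([422.5,345.4,95]))
snap('wrist','w8')"
```

```text
[425.15874264 346.36161446 117.03574081] [ 1.79872042e+02 -1.79112037e-01  6.83439160e+01] [-1.9 -2.2 22. ]
```

View pics/w8.png

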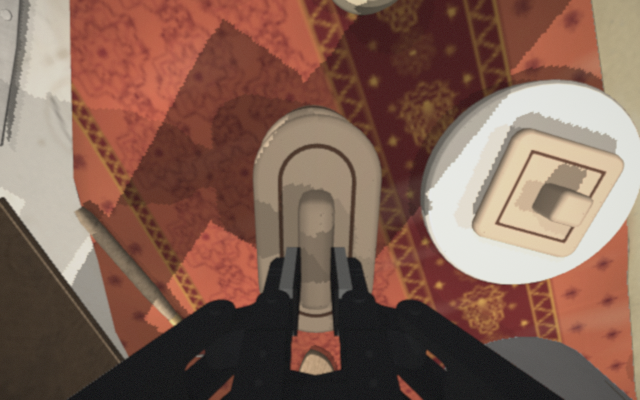

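The lid sits over the oval jar, whose rim just shows at (310,110). I'll let the arm settle and read the pose again.

Emit:
jog_arm(
  motion=[
    [[0,0,0],[0,0,0],12],
    [[0,0,0],[0,0,0],12],
    [[0,0,0],[0,0,0],12],
  ],
)

```text
time: 16.27
tool_pos: [423.6, 345.9, 114.6]
tcp_rot: [180.0, -0.0, 68.4]
ft_force: [0.3, -0.0, -2.3]
finger_gap: 14.5
grip_force: 39.3
```

```bash
python3 -c "
from h import *
print(toolrel([422.5,345.4,95]))"
```

```text
[-0.9 -0.8 19.6]
```

To row units: 26 mm / 750 = 0.0347, 24 mm / 750 = 0.032.

Emit:
jog_arm(
  motion=[
    [[0,0,0],[-0.0012,-0.0011,0.0107],12],
    [[0,0,0],[-0.0012,-0.0011,0.02],12],
    [[0,0,0],[-0.0012,-0.0011,0.0267],12],
    [[0,0,0],[-0.0012,-0.0011,0.0293],12],
    [[0,0,0],[-0.0012,-0.0011,0.032],12],
    [[0,0,0],[-0.0012,-0.0011,0.0347],12],
    [[0,0,0],[-0.0012,-0.0011,0.0347],12],
    [[0,0,0],[-0.0012,-0.0011,0.0347],12],
  ],
)

```text
time: 17.27
tool_pos: [422.6, 345.4, 88.6]
tcp_rot: [180.0, -0.0, 68.4]
ft_force: [0.6, -0.7, -1.7]
finger_gap: 14.6
grip_force: 39.3
```

The foot is inside the mouth with no contact force. Going on down.

To row units: 8 mm / 750 = 0.0107, 7 mm / 750 = 0.0093.

Emit:
jog_arm(
  motion=[
    [[0,0,0],[0,0,0.0027],12],
    [[0,0,0],[0,0,0.0053],12],
    [[0,0,0],[0,0,0.008],12],
    [[0,0,0],[0,0,0.0093],12],
    [[0,0,0],[0,0,0.0107],12],
    [[0,0,0],[0,0,0.0107],12],
    [[0,0,0],[0,0,0.0107],12],
  ],
)

```text
time: 18.15
tool_pos: [422.5, 345.4, 80.5]
tcp_rot: [180.0, -0.0, 68.4]
ft_force: [-0.6, 0.1, -1.8]
finger_gap: 14.7
grip_force: 39.3
```

To row units: 2 mm / 750 = 0.0027, 1.4 mm / 750 = 0.0019.

Emit:
jog_arm(
  motion=[
    [[0,0,0],[0,0,0.0009],12],
    [[0,0,0],[0,0,0.0019],12],
    [[0,0,0],[0,0,0.0027],12],
    [[0,0,0],[0,0,0.0027],12],
    [[0,0,0],[0,0,0.0027],12],
  ],
)

```text
time: 18.77
tool_pos: [422.8, 345.6, 79.0]
tcp_rot: [180.0, -0.0, 68.4]
ft_force: [1.2, -0.5, 2.8]
finger_gap: 14.8
grip_force: 41.4
```

To row units: -190 mm / 750 = -0.2533, -140 mm / 750 = -0.1867.

Emit:
jog_arm(
  motion=[
    [[0,0,0],[0,0,0],45],
    [[0,0,0],[0,0,0],45],
    [[0,0,0],[0,0,0],45],
    [[0,0,0],[0,0,-0.04],45],
    [[0,0,0],[0,0,-0.1067],45],
    [[0,0,0],[0,0,-0.1867],45],
    [[0,0,0],[0,0,-0.2533],45],
    [[0,0,0],[0,0,-0.2533],45],
  ],
)

```text
time: 19.77
tool_pos: [424.7, 346.8, 274.4]
tcp_rot: [179.7, -0.5, 68.4]
ft_force: [0.6, -0.3, -0.5]
finger_gap: 45.0
grip_force: 0.0
```

Emit:
jog_arm(
  motion=[
    [[0,0,0],[-0.0533,0.0187,0],45],
    [[0,0,0],[-0.1267,0.0453,0],45],
    [[0,0,0],[-0.2,0.0707,0],45],
    [[0,0,0],[-0.2733,0.0973,0],45],
    [[0,0,0],[-0.3467,0.124,0],45],
    [[0,0,0],[-0.42,0.1493,0],45],
    [[0,0,0],[-0.4933,0.176,0],45],
    [[0,0,0],[-0.5667,0.2027,0],45],
  ],
)

```text
time: 20.78
tool_pos: [406.5, -107.5, 267.5]
tcp_rot: [-180.0, -0.0, 68.4]
ft_force: [0.2, -0.1, -0.5]
finger_gap: 45.0
grip_force: 0.0
```

Emit:
jog_arm(
  motion=[
    [[0,0,0],[-0.0733,0.0267,0],45],
    [[0,0,0],[-0.1467,0.0533,0],45],
    [[0,0,0],[-0.22,0.0787,0],45],
    [[0,0,0],[-0.2667,0.0947,0],45],
    [[0,0,0],[-0.2667,0.0947,0],45],
    [[0,0,0],[-0.2667,0.0947,0],45],
    [[0,0,0],[-0.2667,0.0947,0],45],
  ],
)

```text
time: 21.65
tool_pos: [399.8, -316.7, 268.3]
tcp_rot: [-180.0, -0.0, 68.5]
ft_force: [0.3, -0.4, 0.1]
finger_gap: 45.0
grip_force: 0.0
```

```bash
python3 - <<'E'
from h import *
s=snap("wrist","w9"); st=r.sense(); print(st["tool_pos"],proj(s,[[401,-318,80],[579,-249,111]]).round())
E
```

```text
[ 399.85489493 -316.74960039  268.51471595] [[317. 165.]
 [476.  29.]]
```

View pics/w9.png

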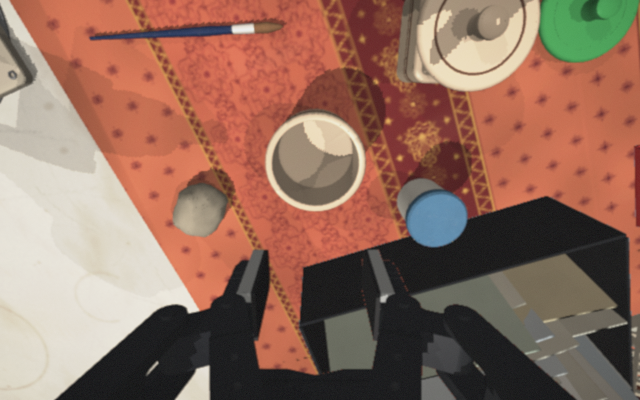

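The empty round jar's rim is centred at (315,161). The clay round lid is at (480,30), and the green look-alike at (590,15) is left alone.

```bash
python3 - <<'E'
from h import *
s=np.load("pics/w9.npy",allow_pickle=True).item();cam=np.array(s["pose"])[:2,3]
for hi in(90,110):
    X=cast(s,blob(s,(245,95,385,225),hi),80)[:,:2]
    for dr in(.1,.5):
        p,n,e=stad(X,(400,-318,0.),110,110.001,cam,dr);print(hi,p[:2].round(1),n,e.round(2))
print(toolrel([579.4,-249.4,270]))
E
```

```text
90 [ 399.7 -315.9] 191 0.7
90 [ 399.7 -315.7] 142 0.57
110 [ 399.4 -316.5] 195 0.34
110 [ 399.4 -316.5] 144 0.33
[128.5 142.3  -1.4]
```

To row units: 142 mm / 750 = 0.1893, 128 mm / 750 = 0.1707.

Emit:
jog_arm(
  motion=[
    [[0,0,0],[0.0467,0.052,0],45],
    [[0,0,0],[0.0933,0.104,0],45],
    [[0,0,0],[0.14,0.1547,0],45],
    [[0,0,0],[0.1707,0.1893,0],45],
    [[0,0,0],[0.1707,0.1893,0],45],
    [[0,0,0],[0.1707,0.1893,0],45],
    [[0,0,0],[0.1707,0.1893,0],45],
  ],
)

```text
time: 22.58
tool_pos: [578.1, -251.5, 268.9]
tcp_rot: [180.0, 0.0, 68.3]
ft_force: [-0.2, -0.3, -0.3]
finger_gap: 44.7
grip_force: 0.0
```

```bash
python3 - <<'E'
from h import *
s=snap("wrist","w10"); st=r.sense(); print(st["tool_pos"],proj(s,[[579,-249,111]]).round())
cv2.imwrite("pics/c10.png",cv2.resize(s["pixels"][60:270,180:460],(800,600),interpolation=cv2.INTER_CUBIC))
E
```

```text
[ 578.06381778 -251.60077255  268.9778011 ] [[315. 168.]]
```

View pics/c10.png

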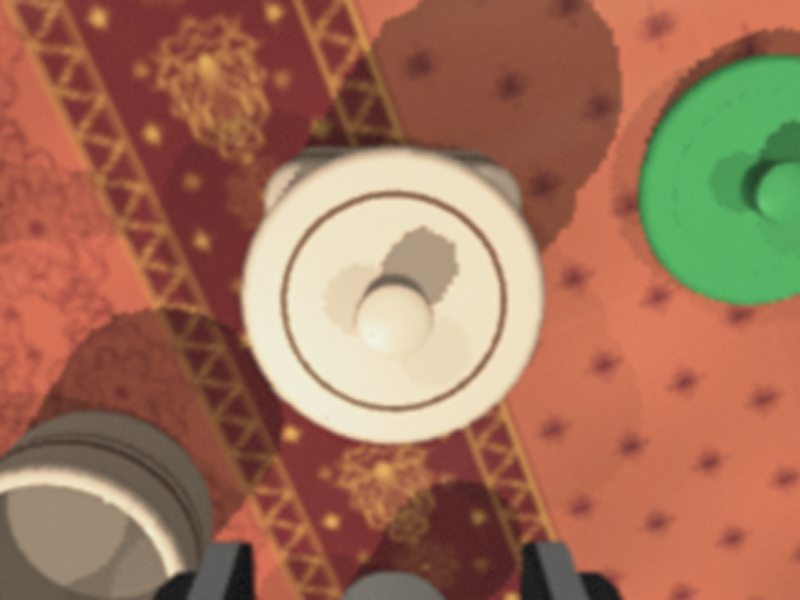

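The clay round lid's inscribed circle spans crop (281–507, 190–410). The square jar's corners peek out at (268,180) and (520,180). Green stays untouched at right.

```bash
python3 - <<'E'
from h import *
s=np.load("pics/w10.npy",allow_pickle=True).item()
q=np.array([(281,300),(507,297),(394,190),(394,410)])/(800/280)+[180,60]
X=cast(s,q,111);print(X.round(1),np.linalg.norm(X[0]-X[1]),np.linalg.norm(X[2]-X[3]))
A=np.c_[2*X[:,:2],np.ones(4)];c=np.linalg.lstsq(A,(X[:,:2]**2).sum(1),rcond=None)[0][:2];print(c.round(1),toolrel([*c,114]))
cam=np.array(s["pose"])[:2,3]
Y=cast(s,blob(s,(255,105,380,220),100),111)[:,:2]
print(stad(Y,(*c,0.),108,108.001,cam,.3))
E
```

```text
[[ 545.9 -232.1  111. ]
 [ 620.  -260.4  111. ]
 [ 596.8 -211.4  111. ]
 [ 567.7 -285.1  111. ]] 79.34065197162472 79.25422231435904
[ 582.2 -248.2] [  4.7   2.5 155. ]
(array([ 581.94003818, -245.94521695,  -83.64239051]), np.int64(189), np.float64(0.8515712152685855))
```

The rows are not in the units I measure in: shifts go in shares of 750 mm and turns go in shares of 60 degrees. I convert before sending: 120 mm / 750 = 0.16, 1.5 mm / 750 = 0.002.

Emit:
jog_arm(
  motion=[
    [[0,0,0],[0.0067,0.002,0.0533],45],
    [[0,0,0],[0.0067,0.002,0.1067],45],
    [[0,0,0],[0.0067,0.002,0.1467],45],
    [[0,0,0],[0.0067,0.002,0.16],45],
    [[0,0,0],[0.0067,0.002,0.16],45],
    [[0,0,0],[0.0067,0.002,0.16],45],
    [[0,0,0],[0.0067,0.002,0.16],45],
  ],
  grip_force=60,
)

```text
time: 23.5
tool_pos: [582.9, -247.6, 150.4]
tcp_rot: [179.8, 0.0, 68.4]
ft_force: [0.1, -0.1, -0.1]
finger_gap: 44.8
grip_force: 0.0
```

```bash
python3 -c "
from h import *
print(toolrel([581.3,-247.5,115]))"
```

```text
[-0.5 -1.6 35.4]
```

To row units: 33.5 mm / 750 = 0.0447, 32 mm / 750 = 0.0427.

Emit:
jog_arm(
  motion=[
    [[0,0,0],[0,-0.0007,0.02],45],
    [[0,0,0],[0,-0.0007,0.0347],45],
    [[0,0,0],[0,-0.0007,0.0427],45],
    [[0,0,0],[0,-0.0007,0.0447],45],
    [[0,0,0],[0,-0.0007,0.0447],18],
    [[0,0,0],[0,-0.0007,0.0447],18],
    [[0,0,0],[0,-0.0007,0.0447],18],
    [[0,0,0],[0,-0.0007,0.0447],18],
  ],
  grip_force=60,
)

```text
time: 24.5
tool_pos: [582.1, -247.2, 115.9]
tcp_rot: [179.9, 0.0, 68.4]
ft_force: [0.5, 1.2, 6.1]
finger_gap: 18.5
grip_force: 2.4
```

Emit:
jog_arm(
  motion=[
    [[0,0,0],[0,0,0],18],
    [[0,0,0],[0,0,-0.0133],18],
    [[0,0,0],[0,0,-0.04],18],
    [[0,0,0],[0,0,-0.08],18],
    [[0,0,0],[0,0,-0.12],18],
    [[0,0,0],[0,0,-0.12],18],
    [[0,0,0],[0,0,-0.12],18],
  ],
)

```text
time: 25.38
tool_pos: [581.4, -246.9, 205.2]
tcp_rot: [180.0, 0.0, 68.4]
ft_force: [-0.2, 0.7, -0.6]
finger_gap: 17.6
grip_force: 0.0
```

```bash
python3 - <<'E'
from h import *
print(r.sense()['tool_pos'],toolrel([398.7,-316,205]))
s=snap('wrist','w11')
E
```

```text
[ 581.44338528 -246.85098671  205.21680655] [-131.6 -144.4    0.2]
```

View pics/w11.png

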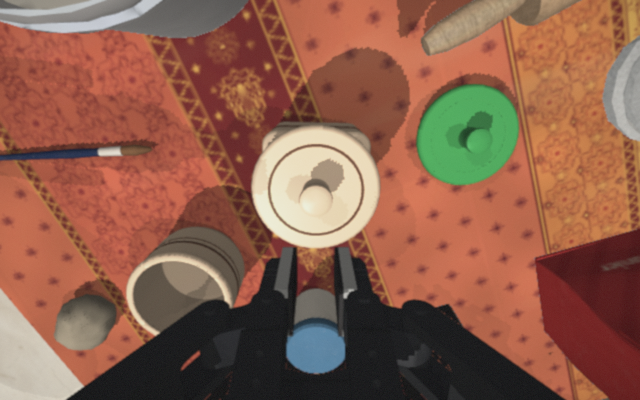

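The grip missed: the lid still lies on the square jar at (316,188). The finger target of 18 mm was too wide for this knob. I'll re-measure and close further.

```bash
python3 - <<'E'
from h import *
s=np.load("pics/w11.npy",allow_pickle=True).item();cam=np.array(s["pose"])[:2,3]
X=cast(s,[(268.5,189),(364,189),(316,145),(316,233)],111)
A=np.c_[2*X[:,:2],np.ones(4)];c=np.linalg.lstsq(A,(X[:,:2]**2).sum(1),rcond=None)[0][:2];print(c.round(1),np.linalg.norm(X[0]-X[1]),np.linalg.norm(X[2]-X[3]))
Y=cast(s,blob(s,(240,110,395,252),100),111)[:,:2]
p=stad(Y,(*c,0.),108,108.001,cam,.3);print(p[0][:2],p[2]);print(toolrel([*c,115]))
E
```

```text
[ 582.  -247.6] 78.78409427133046 76.35914225907217
[ 581.82739134 -245.43061474] 0.8171657536545404
[-0.5  1.4 89.3]
```

The force reading suggests the pads slid off the knob's dome. I'll go lower with the fingers only slightly open, feeling for the plate.

To row units: 92 mm / 750 = 0.1227, 91 mm / 750 = 0.1213.

Emit:
jog_arm(
  motion=[
    [[0,0,0],[-0.0004,0.0007,0.04],32],
    [[0,0,0],[-0.0004,0.0007,0.08],32],
    [[0,0,0],[-0.0004,0.0007,0.1067],32],
    [[0,0,0],[-0.0004,0.0007,0.116],32],
    [[0,0,0],[-0.0004,0.0007,0.1213],32],
    [[0,0,0],[-0.0004,0.0007,0.1227],32],
    [[0,0,0],[-0.0004,0.0007,0.1227],32],
    [[0,0,0],[-0.0004,0.0007,0.1227],32],
  ],
)

```text
time: 26.42
tool_pos: [582.3, -247.6, 113.8]
tcp_rot: [179.9, 0.0, 68.4]
ft_force: [-0.4, -0.2, -0.0]
finger_gap: 32.0
grip_force: 0.0
```

To row units: 1.2 mm / 750 = 0.0016, 0.6 mm / 750 = 0.0008.

Emit:
jog_arm(
  motion=[
    [[0,0,0],[0,0,0.0008],32],
    [[0,0,0],[0,0,0.0016],32],
    [[0,0,0],[0,0,0.0016],32],
  ],
)

```text
time: 26.8
tool_pos: [581.8, -247.4, 111.7]
tcp_rot: [-180.0, -0.0, 68.4]
ft_force: [0.4, 0.4, 0.7]
finger_gap: 32.1
grip_force: 0.0
```

Emit:
jog_arm(
  motion=[
    [[0,0,0],[0,0,0],10],
    [[0,0,0],[0,0,0],10],
    [[0,0,0],[0,0,0],10],
    [[0,0,0],[0,0,0],10],
  ],
  grip_force=40,
)

```text
time: 27.3
tool_pos: [581.9, -247.4, 112.0]
tcp_rot: [180.0, 0.0, 68.4]
ft_force: [-1.3, 0.5, 3.3]
finger_gap: 20.9
grip_force: 39.2
```

Emit:
jog_arm(
  motion=[
    [[0,0,0],[0,0,-0.0027],10],
    [[0,0,0],[0,0,-0.0067],10],
    [[0,0,0],[0,0,-0.0133],10],
    [[0,0,0],[0,0,-0.0133],10],
  ],
)

```text
time: 27.8
tool_pos: [582.3, -247.6, 122.5]
tcp_rot: [179.9, 0.0, 68.4]
ft_force: [-1.0, -0.0, -1.7]
finger_gap: 20.7
grip_force: 39.2
```

To row units: -145.4 mm / 750 = -0.1939, -131 mm / 750 = -0.1747.

Emit:
jog_arm(
  motion=[
    [[0,0,0],[0,0,-0.0333],10],
    [[0,0,0],[0,0,-0.0667],10],
    [[0,0,0],[-0.04,-0.044,-0.08],10],
    [[0,0,0],[-0.0867,-0.096,-0.08],10],
    [[0,0,0],[-0.1333,-0.148,-0.08],10],
    [[0,0,0],[-0.1667,-0.1853,-0.08],10],
    [[0,0,0],[-0.1747,-0.1939,-0.08],10],
    [[0,0,0],[-0.1747,-0.1939,-0.08],10],
  ],
)

```text
time: 28.8
tool_pos: [398.5, -315.8, 182.0]
tcp_rot: [180.0, -0.0, 68.3]
ft_force: [0.1, -0.2, -1.3]
finger_gap: 20.7
grip_force: 39.6
```

Emit:
jog_arm(
  motion=[
    [[0,0,0],[0,0,0.0267],10],
    [[0,0,0],[0,0,0.06],10],
    [[0,0,0],[0,0,0.0867],10],
    [[0,0,0],[0,0,0.0933],10],
    [[0,0,0],[0,0,0.0933],10],
    [[0,0,0],[0,0,0.0933],10],
    [[0,0,0],[0,0,0.0933],10],
  ],
)

```text
time: 29.68
tool_pos: [399.0, -316.0, 112.8]
tcp_rot: [179.9, 0.0, 68.4]
ft_force: [0.0, -0.7, -1.3]
finger_gap: 20.3
grip_force: 39.6
```

```bash
python3 - <<'E'
from h import *
s=snap("wrist","w12"); print(toolrel([398.7,-316,96]))
E
```

```text
[-0.1 -0.2 16.6]
```

View pics/w12.png

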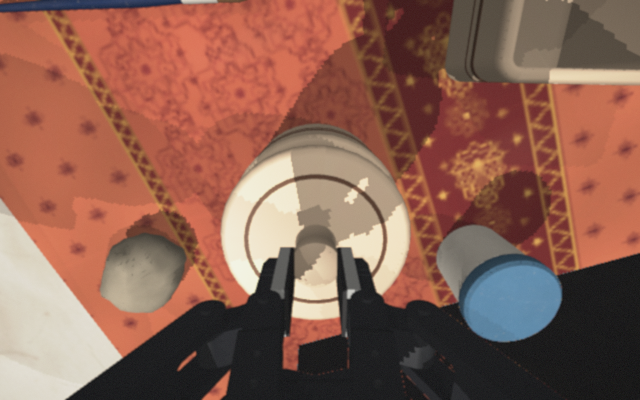

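```bash
python3 - <<'E'
from h import *
s=np.load("pics/w12.npy",allow_pickle=True).item(); t=np.radians(68.4);u=np.array([np.cos(t),np.sin(t),0]);v=np.array([np.sin(t),-np.cos(t),0])
c=np.array([399,-316,111.])
for z in(0,-3,3):
    print(z,proj(s,[c+39.6*u+[0,0,z],c-39.6*u+[0,0,z],c+39.6*v+[0,0,z],c-39.6*v+[0,0,z]]).round(1).tolist())
E
```

```text
0 [[315.0, 172.9], [315.2, 300.8], [385.8, 241.2], [244.4, 241.5]]
-3 [[315.0, 171.4], [315.2, 297.8], [384.7, 238.8], [245.5, 239.1]]
3 [[315.0, 174.4], [315.2, 304.0], [386.9, 243.7], [243.3, 244.0]]
```

The round lid is held level, its circle spanning (246–386, 176–302), over the round jar. Lowering it.

To row units: 14 mm / 750 = 0.0187, 13 mm / 750 = 0.0173.

Emit:
jog_arm(
  motion=[
    [[0,0,0],[0.0009,0,0.0067],10],
    [[0,0,0],[0.0009,0,0.012],10],
    [[0,0,0],[0.0009,0,0.0147],10],
    [[0,0,0],[0.0009,0,0.0173],10],
    [[0,0,0],[0.0009,0,0.0187],10],
    [[0,0,0],[0.0009,0,0.0187],10],
    [[0,0,0],[0.0009,0,0.0187],10],
  ],
)

```text
time: 30.6
tool_pos: [398.7, -315.0, 97.9]
tcp_rot: [180.0, 0.0, 68.4]
ft_force: [-0.5, 0.4, -1.6]
finger_gap: 20.7
grip_force: 39.6
```

To row units: 6 mm / 750 = 0.008, 4.5 mm / 750 = 0.006.

Emit:
jog_arm(
  motion=[
    [[0,0,0],[0,0,0.002],10],
    [[0,0,0],[0,0,0.004],10],
    [[0,0,0],[0,0,0.006],10],
    [[0,0,0],[0,0,0.008],10],
    [[0,0,0],[0,0,0.008],10],
    [[0,0,0],[0,0,0.008],10],
  ],
)

```text
time: 31.35
tool_pos: [398.7, -314.9, 91.8]
tcp_rot: [180.0, 0.0, 68.4]
ft_force: [-0.1, 0.1, -2.2]
finger_gap: 20.4
grip_force: 39.6
```

To row units: 2.5 mm / 750 = 0.0033, 1.8 mm / 750 = 0.0024.

Emit:
jog_arm(
  motion=[
    [[0,0,0],[0,0,0.0013],10],
    [[0,0,0],[0,0,0.0024],10],
    [[0,0,0],[0,0,0.0033],10],
    [[0,0,0],[0,0,0.0033],10],
    [[0,0,0],[0,0,0.0033],10],
  ],
)

```text
time: 31.98
tool_pos: [398.8, -315.0, 89.9]
tcp_rot: [180.0, 0.0, 68.4]
ft_force: [-2.4, 3.2, 5.7]
finger_gap: 20.9
grip_force: 40.6
```

Home. Release, rise, and go look at the square jar.

To row units: -180 mm / 750 = -0.24, -140 mm / 750 = -0.1867.

Emit:
jog_arm(
  motion=[
    [[0,0,0],[0,0,0],45],
    [[0,0,0],[0,0,0],45],
    [[0,0,0],[0,0,0],45],
    [[0,0,0],[0,0,-0.04],45],
    [[0,0,0],[0,0,-0.1067],45],
    [[0,0,0],[0,0,-0.1867],45],
    [[0,0,0],[0,0,-0.24],45],
    [[0,0,0],[0,0,-0.24],45],
  ],
)

```text
time: 32.98
tool_pos: [400.3, -316.5, 273.9]
tcp_rot: [179.6, 0.2, 68.4]
ft_force: [0.3, -0.6, -0.2]
finger_gap: 44.9
grip_force: 0.0
```

Emit:
jog_arm(
  motion=[
    [[0,0,0],[0.0467,0.052,0],45],
    [[0,0,0],[0.0933,0.104,0],45],
    [[0,0,0],[0.14,0.1547,0],45],
    [[0,0,0],[0.1733,0.1933,0],45],
    [[0,0,0],[0.1733,0.1933,0],45],
    [[0,0,0],[0.1733,0.1933,0],45],
    [[0,0,0],[0.1733,0.1933,0],45],
  ],
)

```text
time: 33.85
tool_pos: [580.5, -248.0, 269.1]
tcp_rot: [-180.0, 0.0, 68.3]
ft_force: [0.5, -0.1, -0.4]
finger_gap: 44.9
grip_force: 0.0
```

```bash
python3 - <<'E'
from h import *
s=snap("wrist","w13"); print(r.sense()["tool_pos"])
cv2.imwrite("pics/c13.png",cv2.resize(s["pixels"][60:270,180:460],(800,600),interpolation=cv2.INTER_CUBIC))
E
```

```text
[ 580.54419532 -248.09293331  269.34579298]
```

View pics/c13.png

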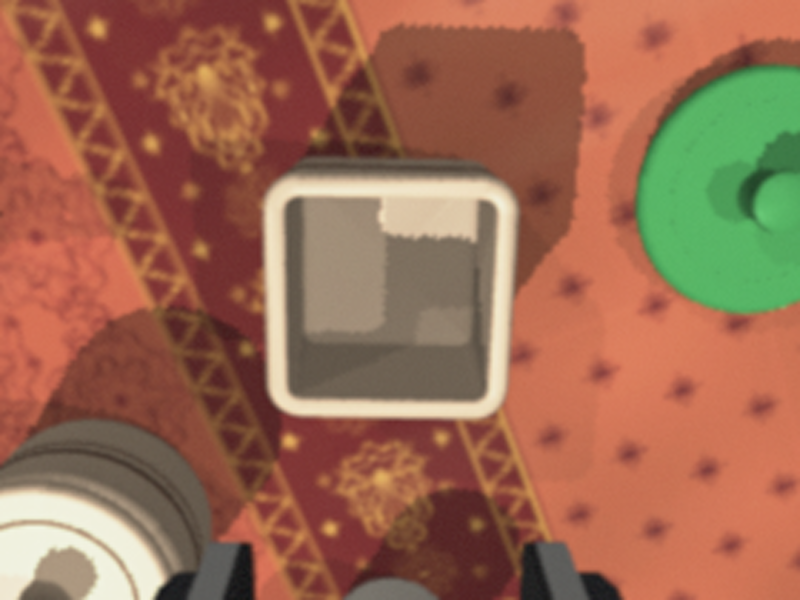

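The empty square jar's rim edges are: left from crop (264,200) to (269,395), right (517,200) to (508,395), top at y≈175, bottom at y≈417.

```bash
python3 - <<'E'
from h import *
s=np.load("pics/w13.npy",allow_pickle=True).item()
q=np.array([(264,200),(269,395),(517,200),(508,395),(285,176),(495,174.5),(290,418),(490,416.5)])/(800/280)+[180,60]
X=cast(s,q,90)[:,:2]
for a,b in((0,1),(2,3),(4,5),(6,7)):
    d=X[a]-X[b];print(np.degrees(np.arctan2(d[1],d[0])).round(1),((X[a]+X[b])/2).round(1))
t=np.radians(68.3);R=np.array([[np.cos(t),np.sin(t)],[np.sin(t),-np.cos(t)]]);Y=X@R.T
l,rr,tp,b=Y[0:2,1].mean(),Y[2:4,1].mean(),Y[4:6,0].mean(),Y[6:8,0].mean();print(rr-l,tp-b,"centre",(R.T@[(tp+b)/2,(l+rr)/2]).round(1))
m=blob(s,(262,110,372,215),100);Z=cast(s,m,90)[:,:2]@R.T;print(Z.min(0)-[b,l],Z.max(0)-[tp,rr])
E
```

```text
67.3 [ 538.9 -230.7]
68.2 [ 624.4 -264.8]
158.7 [ 598.9 -204.9]
158.7 [ 564.6 -291.1]
92.0093975796783 92.67848017024394 centre [ 581.6 -247.9]
[ 0.03285015 -1.86108639] [6.34617815 0.63767455]
```

To row units: 406 mm / 750 = 0.5413, 354 mm / 750 = 0.472, 15.8 degrees / 60 = 0.2633.

Emit:
jog_arm(
  motion=[
    [[0,0,0],[0.0533,-0.02,-0.02],45],
    [[0,0,0.0333],[0.1227,-0.0453,-0.02],45],
    [[0,0,0.0667],[0.1933,-0.072,-0.02],45],
    [[0,0,0.1],[0.2627,-0.0973,-0.02],45],
    [[0,0,0.1333],[0.3333,-0.124,-0.02],45],
    [[0,0,0.1667],[0.4027,-0.1493,-0.02],45],
    [[0,0,0.2],[0.472,-0.176,-0.02],45],
    [[0,0,0.2633],[0.5413,-0.2013,-0.02],45],
  ],
)

```text
time: 34.9
tool_pos: [590.3, 186.5, 284.9]
tcp_rot: [180.0, -0.0, 52.4]
ft_force: [1.0, -1.0, 0.2]
finger_gap: 45.2
grip_force: 0.0
```

Emit:
jog_arm(
  motion=[
    [[0,0,0],[0,0,0],45],
    [[0,0,0],[0,0,0],45],
  ],
)

```text
time: 35.15
tool_pos: [590.4, 185.0, 284.5]
tcp_rot: [180.0, 0.0, 52.6]
ft_force: [0.1, 0.1, -0.0]
finger_gap: 45.0
grip_force: 0.0
```

```bash
python3 -c "
from h import *
print(r.sense()['tcp_rot'],toolrel([592.7,280.3,80]))"
```

```text
[1.79968132e+02 9.06654810e-03 5.26032796e+01] [ 77.1 -56.2 204.5]
```

To row units: 204 mm / 750 = 0.272, 190 mm / 750 = 0.2533.

Emit:
jog_arm(
  motion=[
    [[0,0,0],[0.0507,-0.0373,0],45],
    [[0,0,0],[0.1027,-0.0747,0.0267],45],
    [[0,0,0],[0.1027,-0.0747,0.1067],45],
    [[0,0,0],[0.1027,-0.0747,0.1867],45],
    [[0,0,0],[0.1027,-0.0747,0.2533],45],
    [[0,0,0],[0.1027,-0.0747,0.272],45],
    [[0,0,0],[0.1027,-0.0747,0.272],45],
    [[0,0,0],[0.1027,-0.0747,0.272],45],
  ],
)

```text
time: 36.15
tool_pos: [595.2, 281.0, 83.8]
tcp_rot: [179.8, -0.2, 52.5]
ft_force: [-0.0, 0.4, -0.1]
finger_gap: 45.1
grip_force: 0.0
```

Emit:
jog_arm(
  motion=[
    [[0,0,0],[0,0,0],45],
    [[0,0,0],[0,0,0],45],
  ],
)

```text
time: 36.4
tool_pos: [593.8, 281.1, 81.9]
tcp_rot: [179.9, -0.1, 52.6]
ft_force: [0.4, -1.3, -0.5]
finger_gap: 44.9
grip_force: 0.0
```

```bash
python3 -c "
from h import *
print(r.sense()['tcp_rot'],toolrel([592.7,280.3,45.6]))
s=snap('wrist','w14')"
```

```text
[ 1.79925266e+02 -1.16467273e-01  5.25903007e+01] [-1.4 -0.4 36.3]
```

To row units: 35 mm / 750 = 0.0467, 33 mm / 750 = 0.044.

Emit:
jog_arm(
  motion=[
    [[0,0,0],[-0.0011,0,0.02],45],
    [[0,0,0],[-0.0011,0,0.036],45],
    [[0,0,0],[-0.0011,0,0.044],45],
    [[0,0,0],[-0.0011,0,0.0467],45],
    [[0,0,0],[-0.0011,0,0.0467],12],
    [[0,0,0],[-0.0011,0,0.0467],12],
    [[0,0,0],[-0.0011,0,0.0467],12],
    [[0,0,0],[-0.0011,0,0.0467],12],
  ],
  grip_force=40,
)

```text
time: 37.45
tool_pos: [592.7, 280.3, 45.7]
tcp_rot: [180.0, -0.0, 52.6]
ft_force: [1.3, 1.1, 0.7]
finger_gap: 21.7
grip_force: 39.5
```

Emit:
jog_arm(
  motion=[
    [[0,0,0],[0,0,0],12],
    [[0,0,0],[0,0,-0.0133],12],
    [[0,0,0],[0,0,-0.04],12],
    [[0,0,0],[0,0,-0.1],12],
    [[0,0,0],[0,0,-0.1667],12],
    [[0,0,0],[0,0,-0.2333],12],
    [[0,0,0],[0,0,-0.32],12],
    [[0,0,0],[0,0,-0.32],12],
  ],
)

```text
time: 38.45
tool_pos: [595.2, 281.2, 295.3]
tcp_rot: [179.6, -0.7, 52.6]
ft_force: [1.2, -0.7, -1.0]
finger_gap: 21.5
grip_force: 39.4
```

Emit:
jog_arm(
  motion=[
    [[0,0,0],[0,0,0],12],
    [[0,0,0],[0,0,0],12],
  ],
)

```text
time: 38.7
tool_pos: [591.4, 279.7, 283.2]
tcp_rot: [-179.9, 0.2, 52.6]
ft_force: [-0.9, 0.3, -2.3]
finger_gap: 21.4
grip_force: 39.4
```

```bash
python3 -c "
from h import *
print(r.sense()['tool_pos'],r.sense()['tcp_rot'],toolrel([580.8,-247.6,280]))
s=snap('wrist','w15')"
```

```text
[591.41731933 279.74576084 283.164411  ] [-1.79892611e+02  1.73643778e-01  5.25829694e+01] [-425.3  312.     3.9]
```

View pics/w15.png

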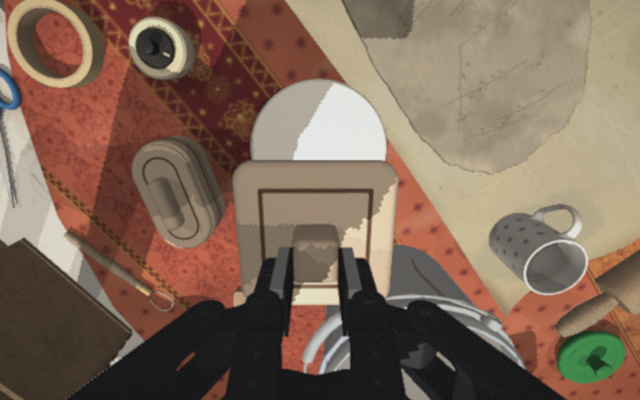

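The square lid is held level, its line spanning (260–372,190). The oval lid is home on its jar at (175,195). I've now viewed 16 pictures, over the limit of 14, so I'll view no more and check numerically from here.

To row units: -328 mm / 750 = -0.4373, -284 mm / 750 = -0.3787, -15.7 degrees / 60 = -0.2617.

Emit:
jog_arm(
  motion=[
    [[0,0,0],[-0.0333,0.024,0],12],
    [[0,0,-0.0333],[-0.0867,0.064,0],12],
    [[0,0,-0.0667],[-0.144,0.1053,0],12],
    [[0,0,-0.1],[-0.2027,0.148,0],12],
    [[0,0,-0.1333],[-0.2613,0.192,0],12],
    [[0,0,-0.1667],[-0.32,0.2347,0],12],
    [[0,0,-0.2],[-0.3787,0.2773,0],12],
    [[0,0,-0.2617],[-0.4373,0.32,0],12],
  ],
)

```text
time: 39.75
tool_pos: [582.7, -127.7, 283.6]
tcp_rot: [-179.8, 0.0, 68.4]
ft_force: [0.6, 0.7, -1.9]
finger_gap: 21.7
grip_force: 39.4
```

Emit:
jog_arm(
  motion=[
    [[0,0,0],[0,0,0],12],
    [[0,0,0],[0,0,0],12],
  ],
)

```text
time: 40.0
tool_pos: [583.1, -125.9, 283.9]
tcp_rot: [-179.9, -0.0, 68.2]
ft_force: [0.5, 0.2, -1.0]
finger_gap: 21.2
grip_force: 39.5
```

```bash
python3 -c "
from h import *
print(r.sense()['tcp_rot'],toolrel([580.8,-247.6,130]))"
```

```text
[-1.79857618e+02 -1.69552129e-02  6.82088379e+01] [-113.9   43.4  153.8]
```

To row units: 154 mm / 750 = 0.2053, 150 mm / 750 = 0.2.

Emit:
jog_arm(
  motion=[
    [[0,0,0],[-0.0533,0.02,0],12],
    [[0,0,0],[-0.1133,0.0427,0],12],
    [[0,0,0],[-0.152,0.0573,0.0267],12],
    [[0,0,0],[-0.152,0.0573,0.0933],12],
    [[0,0,0],[-0.152,0.0573,0.16],12],
    [[0,0,0],[-0.152,0.0573,0.2],12],
    [[0,0,0],[-0.152,0.0573,0.2053],12],
    [[0,0,0],[-0.152,0.0573,0.2053],12],
  ],
)

```text
time: 41.0
tool_pos: [582.2, -247.2, 132.3]
tcp_rot: [179.9, 0.0, 68.4]
ft_force: [0.2, 0.6, -1.1]
finger_gap: 21.5
grip_force: 39.6
```

Emit:
jog_arm(
  motion=[
    [[0,0,0],[0,0,0],12],
    [[0,0,0],[0,0,0],12],
    [[0,0,0],[0,0,0],12],
  ],
)

```text
time: 41.38
tool_pos: [581.9, -248.3, 132.3]
tcp_rot: [179.9, 0.0, 68.3]
ft_force: [-0.8, -0.3, -1.6]
finger_gap: 21.2
grip_force: 39.5
```

```bash
python3 -c "
from h import *
print(r.sense()['tcp_rot'],toolrel([580.8,-247.6,110]))"
```

```text
[1.79917077e+02 7.26910123e-03 6.82762429e+01] [ 0.3 -1.3 22.3]
```

To row units: 21 mm / 750 = 0.028, 20 mm / 750 = 0.0267.

Emit:
jog_arm(
  motion=[
    [[0,0,0],[0.0004,-0.0012,0.0107],12],
    [[0,0,0],[0.0004,-0.0012,0.0187],12],
    [[0,0,0],[0.0004,-0.0012,0.024],12],
    [[0,0,0],[0.0004,-0.0012,0.0267],12],
    [[0,0,0],[0.0004,-0.0012,0.028],12],
    [[0,0,0],[0.0004,-0.0012,0.028],12],
    [[0,0,0],[0.0004,-0.0012,0.028],12],
  ],
)

```text
time: 42.25
tool_pos: [580.9, -247.5, 110.6]
tcp_rot: [180.0, 0.0, 68.3]
ft_force: [0.7, -0.5, -1.9]
finger_gap: 21.4
grip_force: 39.5
```

To row units: 4 mm / 750 = 0.0053, 3 mm / 750 = 0.004.

Emit:
jog_arm(
  motion=[
    [[0,0,0],[0,0,0.002],12],
    [[0,0,0],[0,0,0.004],12],
    [[0,0,0],[0,0,0.0053],12],
    [[0,0,0],[0,0,0.0053],12],
    [[0,0,0],[0,0,0.0053],12],
  ],
)

```text
time: 42.88
tool_pos: [580.7, -247.4, 106.3]
tcp_rot: [180.0, -0.0, 68.3]
ft_force: [0.5, 0.5, -1.3]
finger_gap: 21.5
grip_force: 39.6
```

To row units: 4 mm / 750 = 0.0053, 3 mm / 750 = 0.004.

Emit:
jog_arm(
  motion=[
    [[0,0,0],[0,0,0.002],12],
    [[0,0,0],[0,0,0.004],12],
    [[0,0,0],[0,0,0.0053],12],
    [[0,0,0],[0,0,0.0053],12],
    [[0,0,0],[0,0,0.0053],12],
  ],
)

```text
time: 43.5
tool_pos: [580.7, -247.4, 102.3]
tcp_rot: [180.0, -0.0, 68.3]
ft_force: [0.2, 0.0, -1.4]
finger_gap: 21.5
grip_force: 39.6
```

To row units: 1.2 mm / 750 = 0.0016, 0.7 mm / 750 = 0.0009.

Emit:
jog_arm(
  motion=[
    [[0,0,0],[0,0,0.0009],12],
    [[0,0,0],[0,0,0.0016],12],
    [[0,0,0],[0,0,0.0016],12],
    [[0,0,0],[0,0,0.0016],12],
  ],
)

```text
time: 44.0
tool_pos: [580.9, -247.5, 101.6]
tcp_rot: [180.0, 0.0, 68.3]
ft_force: [-1.4, 1.1, 4.7]
finger_gap: 21.5
grip_force: 40.5
```

Contact came at exactly the predicted seating height (101.6 mm). Release, rise, then a numeric check.

Emit:
jog_arm(
  motion=[
    [[0,0,0],[0,0,0],45],
    [[0,0,0],[0,0,0],45],
    [[0,0,0],[0,0,0],45],
    [[0,0,0],[0,0,-0.04],45],
    [[0,0,0],[0,0,-0.1067],45],
    [[0,0,0],[0,0,-0.1733],45],
    [[0,0,0],[0,0,-0.224],45],
    [[0,0,0],[0,0,-0.224],45],
  ],
)

```text
time: 45.0
tool_pos: [582.7, -248.4, 274.2]
tcp_rot: [179.5, 0.1, 68.3]
ft_force: [-0.7, -0.4, -1.3]
finger_gap: 45.0
grip_force: 0.0
```

Emit:
jog_arm(
  motion=[
    [[0,0,0],[0,0,0],45],
    [[0,0,0],[0,0,0],45],
    [[0,0,0],[0,0,0],45],
  ],
)

```text
time: 45.38
tool_pos: [580.2, -247.1, 267.4]
tcp_rot: [-179.9, -0.0, 68.3]
ft_force: [0.7, -0.9, -0.2]
finger_gap: 45.0
grip_force: 0.0
```

```bash
python3 - <<'E'
from h import *
s=snap("wrist","w16"); t=np.radians(68.3);R=np.array([[np.cos(t),np.sin(t)],[np.sin(t),-np.cos(t)]])
# incised dark line of the lid, plate top at z=99
g=s["pixels"].astype(int).sum(2); h=cv2.cvtColor(s["pixels"],cv2.COLOR_BGR2GRAY)
bh=cv2.morphologyEx(h,cv2.MORPH_BLACKHAT,np.ones((7,7),np.uint8)); pc=proj(s,[[581,-247.6,99]])[0].astype(int)
m=np.zeros_like(bh); x,y=pc; m[y-38:y+38,x-38:x+38]=(bh[y-38:y+38,x-38:x+38]>35)
c=max(cv2.findContours(m,cv2.RETR_EXTERNAL,cv2.CHAIN_APPROX_NONE)[0],key=cv2.contourArea)[:,0].astype(float)
X=cast(s,c,99)[:,:2]; print("line square (expect ~60-62)",np.round(cv2.minAreaRect(X.astype(np.float32)),1) if 0 else cv2.minAreaRect(X.astype(np.float32)))
E
```

```text
line square (expect ~60-62) ((580.9500122070312, -247.2927703857422), (60.86318588256836, 62.3919677734375), 68.26759338378906)
```

```bash
python3 -c "
from bench import workorder
print(workorder.hand_in())"
```

```text
the job is handed in; nothing more can be done
None
```

I handed the job in at about 45 s of 136 s with each lid on its own jar: all three touched down at the predicted seating height and I checked the square lid's position afterwards, but I got no verdict back and viewed 16 pictures against the limit of 14.

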